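# Find the empty compartment of the slide discard box

## Robot

A 7-joint arm with a two-finger parallel gripper is mounted at the origin on a cart in front of the work surface, level with it; the furniture and walls round the work are solid. World frame = base frame: x ahead of the robot, y to its left, z up, the work surface at z = 0. Lengths are in mm, angles in rad, forces in N, time in s.
With the tool pointing down it reaches from about 425 to 1025 mm from the base axis. Payload 9.4 kg.
Tool frame: the origin (TCP) lies on the centre line of the jaws, within the pads' length; the fingertips stand 25 mm ahead of it and the grasp point (between the pads) lies 6 mm ahead of it; z points along the fingers, y is the line along which they close (so a half turn about z gives the same grasp; the last joint's range is limited). The gripper opens to 93 mm and grips with 3 to 60 N. Pads are 15 mm wide; open, the fingers measure 128 mm over their backs; the gripper's body (75 mm by 188 mm) begins 65 mm behind the grasp point.
Start: joints at [-1.341, 0.599, -0.003, 1.599, 0.002, 0.943, -0.08], TCP at [218.96, 691.144, 243.618] pointing down, gripper open.
Joint ranges: [-2.57, 2.57], [-0.35, 1.97], [-1.29, 1.29], [0.11, 2.56], [-1.05, 4.19], [0.11, 1.86], [-2.63, 2.63]. Speed limits (rad/s): [2.22, 2.22, 3.01, 3.01, 3.14, 3.14, 3.14].

## Interface

Orientations are given as a 3x3 rotation matrix whose columns are the frame's x, y, z axes.
In Python, from rig import * gives the robot as it stands. The module is installed in compiled form; this text tells all that it offers.
- The arm moves only by the tool jog_arm, never from a script. Its argument "plan" is a list that holds one entry, the list of rows, each a list of 6 numbers: the shift along the tool's x, y, z in cm, then the turn, a rotation vector about the tool's x, y, z in rad. In form: [[[dx, dy, dz, rx, ry, rz], ...]]. A call has 1 to 20 rows; each row shifts and turns the commanded pose from where the row before left it, along the tool's axes as they then stand; what a row does not reach is not made up. A row lasts 1/8 s, in which the tool goes at most 62.5 mm and 10.7 degrees, less where a joint would pass 70% of its speed; a pose out of reach is approached as far as the arm can. A call with a gripper value outside its range is refused whole. "grip" is the opening in per cent of the stroke, from 0 (shut) to 100 (fully open), set as the call begins (left out, the last holds). The fingers move at their own pace and stop on an object; "squeeze" is the grip in N (left out, the last holds). Time passes only in rows, so rows that do not move let the fingers close. It gives the time, the measured TCP pose, the force, the opening and the grip force at its end, in the units of the state.
- read_state(): the state, without advancing time (a new reading comes with each control period).
- grab_frame(name): name is "side" or "top" or "wrist"; returns a dict with "frame" (400x640x3 uint8, red, green, blue), "mtx" (3x3 intrinsics, pixels), "pose" (4x4, takes a point from camera to world coordinates). Camera axes: x right, y up, looking along -z (the intrinsics and any distortion apply to the point x, -y, -z); pixel columns grow to the right and rows downward; lengths in mm; the calibration is good to about 2 mm. The wrist camera is an equidistant fisheye: a pixel r from the principal point sees the ray r / f radians off the axis. A picture is of the moment at which its call begins. There is no depth.
- close_job(): hands the job in; it is judged then, once.
Trained networks look in a picture, given as the dict that the camera call returned (one of the last four; its "shot" number tells which), for a name from the list of things; names that differ only in an ending like _2 or _b are one class to them, and where a whole thing is asked for, a point or a joint stands for the part that bears it (a point fixed in the world has none). Each returns a list of dicts, best first, with "confidence" (0 to 1); they miss things now and then, are a little off and sometimes report something else, mostly with a low value. They report only what shows in the picture. A call takes as long as a camera call.
- trace(picture, name): "mask" (400x640 bool, what is visible of it) and "pixel" ([row, column] in pixels, amid what is visible of it).
The state is a dict: "time_s": time; "q": joint angles; "qvel": joint speeds; "effort": joint torques, N m; "tool_pos": TCP position; "orientation": TCP orientation; "contact_force": force on the tool from outside, world axes, zero at the start; "moment": the same for the moment, N m; "width": finger opening in mm; "finger_force": force on a finger pad.
Only numpy, scipy, OpenCV 4.12 (cv2) and the standard library are available. Lean on these libraries where they do the work, as an engineer would, in place of code of your own. Each camera call takes 0.05 s, during which the arm holds its last target. There are 200 camera calls.

## Task

Three of the four compartments of the grey slide discard box are full right up to their white hatches, and one is empty. Press the hatches in turn on their blue dots with closed fingertips, without forcing the full ones, until you find the one that rocks, and push that one steeply open (well past 50 degrees, or to its stop) so that slides can be dropped in. Grasp nothing, leave the vials, the tape and the slide carton where they are, and finish with the hand clear.

Things in the scene. Friction and masses are not known exactly. Their poses are not given: they have to be found in the camera images.
- station: Slide discard box: fixed grey housing 200 (x) x 175 (y) x 80 mm high, dark foot band. Origin: centre of its underside; x away from the robot, y left, z up; turned by up to 0.25 rad. Flush in its flat top, 80 mm above the bench, lie four identical white hatches, 2 x 2, each over its own compartment (94 x 81 mm, floor 4 mm above the bench).
- hatch_a_press (a point): Centre of the 18 mm blue dot on hatch a (nearer the robot (-x), left (+y)); moves with it. White panel 66 (station x) x 62 x 4 mm in a 69 x 65 mm opening. Its pivot runs along station y, marked by a dark line, 32 mm from the dot toward station +x, 2 mm below the top face. The panel ends 20 mm from the dot on the near side and 14 mm past the pivot.
- hatch_b_press (a point): Centre of the 18 mm blue dot on hatch b (nearer the robot (-x), right (-y)); moves with it. White panel 66 (station x) x 62 x 4 mm in a 69 x 65 mm opening. Its pivot runs along station y, marked by a dark line, 32 mm from the dot toward station +x, 2 mm below the top face. The panel ends 20 mm from the dot on the near side and 14 mm past the pivot.
- hatch_c_press (a point): Centre of the 18 mm blue dot on hatch c (farther row (+x), left (+y)); moves with it. White panel 66 (station x) x 62 x 4 mm in a 69 x 65 mm opening. Its pivot runs along station y, marked by a dark line, 32 mm from the dot toward station +x, 2 mm below the top face. The panel ends 20 mm from the dot on the near side and 14 mm past the pivot.
- hatch_d_press (a point): Centre of the 18 mm blue dot on hatch d (farther row (+x), right (-y)); moves with it. White panel 66 (station x) x 62 x 4 mm in a 69 x 65 mm opening. Its pivot runs along station y, marked by a dark line, 32 mm from the dot toward station +x, 2 mm below the top face. The panel ends 20 mm from the dot on the near side and 14 mm past the pivot.
- hatch_a (a joint): Angle of hatch a, rad: 0 shut and level; grows as the dot end goes down into the box and the short end rises; stop at 1.2. Stiff pivot: over the empty compartment about 1.5 N on the dot turns it, and it stays where left. Over a full one it stops dead after 1 to 3 mm at the dot (under 0.09 rad).
- hatch_b (a joint): Angle of hatch b, rad: 0 shut and level; grows as the dot end goes down into the box and the short end rises; stop at 1.2. Stiff pivot: over the empty compartment about 1.5 N on the dot turns it, and it stays where left. Over a full one it stops dead after 1 to 3 mm at the dot (under 0.09 rad).
- hatch_c (a joint): Angle of hatch c, rad: 0 shut and level; grows as the dot end goes down into the box and the short end rises; stop at 1.2. Stiff pivot: over the empty compartment about 1.5 N on the dot turns it, and it stays where left. Over a full one it stops dead after 1 to 3 mm at the dot (under 0.09 rad).
- hatch_d (a joint): Angle of hatch d, rad: 0 shut and level; grows as the dot end goes down into the box and the short end rises; stop at 1.2. Stiff pivot: over the empty compartment about 1.5 N on the dot turns it, and it stays where left. Over a full one it stops dead after 1 to 3 mm at the dot (under 0.09 rad).
- vial_1: Small screw-cap vial, 27 mm across, 52 mm high, standing loose on the bench left of the station; origin at the centre of its underside. Bystander.
- vial_4: Larger screw-cap vial, 34 mm across, 60 mm high, standing loose left of the station; origin at the centre of its underside. Bystander.
- label_tape: Roll of white tape, 62 mm across, 19 mm high, lying loose on the robot's side of the station; origin at the centre of its underside. Bystander.
- slide_pack: Green carton of glass slides, 27 x 80 x 22 mm, lying loose on the robot's side of the station; origin at the centre of its underside. Bystander.

How it is judged (in metres and radians):
At the end, for the whole second after the job is handed in: One hatch (only the one over the empty compartment can) stands open by more than 0.9 rad and is at rest; the vials, the tape and the slide carton lie within 20 mm of where they were (value of joint any of hatch_a, hatch_b, hatch_c, hatch_d above 0.9 rad and velocity of joint hatch_a between -0.05 and 0.05 rad/s and velocity of joint hatch_b between -0.05 and 0.05 rad/s and velocity of joint hatch_c between -0.05 and 0.05 rad/s and velocity of joint hatch_d between -0.05 and 0.05 rad/s and distance of each of vial_1, vial_4, label_tape, slide_pack from where it was at the start of the episode below 0.02 m); the robot touches nothing.
It fails at once if the station is pressed by the fingers with more than 60 N (contact force between the fingers and station above 60 N).
It fails at once if a vial, the tape or the slide carton is lifted or shoved more than 20 mm (distance of any of vial_1, vial_4, label_tape, slide_pack from where it was at the start of the episode above 0.02 m).
It also fails if it takes over 45 s, if anything falls off the work surface, if the arm or the gripper's body presses on something with over 40 N, if the wrist force passes 120 N, or if a joint passes its speed limit or range.

## Working session

There is one attempt and no reset: what is moved stays moved. The work goes in short steps, Python scripts to look and compute and a tool call to move; the robot and the scene stay as the last step left them, time stands still between calls to the robot, and variables do not carry over. Pictures are saved under pics/ and viewed, at most 10 in all, crops included, and the job is handed in when it is done.

Besides the shell and the picture viewer there is one more tool, called after "Emit:" as name([rows], argument=value, ...), one row to a line, values as JSON. jog_arm: Moves the arm, as the interface text tells. Its arguments: {"type":"object","properties":{"plan":{"type":"array","items":{"type":"array","items":{"type":"array","items":{"type":"number"}}}},"grip":{"type":"number"},"squeeze":{"type":"number"}},"required":["plan"]}

```bash
mkdir -p pics
cat > h.py <<'E'
from rig import *
import numpy as np, cv2
def ray(p,px):
    K=p["mtx"];T=p["pose"];r,c=px
    d=T[:3,:3]@np.array([(c-K[0,2])/K[0,0],-(r-K[1,2])/K[1,1],-1]);return T[:3,3],d
def at_z(p,px,z):
    o,d=ray(p,px);return o+d*(z-o[2])/d[2]
def save(p,n): cv2.imwrite(f"pics/{n}.png",p["frame"][:,:,::-1])
E
python3 - <<'E'
from h import *
s=read_state();print(s["time_s"],s["tool_pos"],s["orientation"],s["contact_force"])
for n in("top","side"):
    p=grab_frame(n);save(p,n+"0");print(n,p["pose"].round(2).tolist(),p["mtx"].tolist())
    for t,z in(("hatch_a_press",80),("station",80),("vial_1",52),("vial_4",60),("label_tape",19),("slide_pack",22)):
        for r in trace(p,t): print(t,round(r["confidence"],2),r["pixel"],r["mask"].sum(),at_z(p,r["pixel"],z).round(1))
E
```

```text
0.0 [218.80699947 690.68668694 242.73294137] [[-9.53327819e-01  3.01937010e-01 -3.33490894e-04]
 [ 3.01937152e-01  9.53326515e-01 -1.58492726e-03]
 [-1.60622486e-04 -1.61164854e-03 -9.99998688e-01]] [ 0.28968628 -0.48243236 -0.39243131]
top [[0.01, 1.0, -0.08, 430.8], [-1.0, 0.01, 0.03, 373.13], [0.03, 0.08, 1.0, 921.85], [0.0, 0.0, 0.0, 1.0]] [[367.5299499646701, 0.0, 321.5334021325187], [0.0, 367.5299499646701, 205.4132010485766], [0.0, 0.0, 1.0]]
hatch_a_press 0.8 [212.5, 315.2] 758 [483.5 365.1  80. ]
hatch_a_press 0.51 [257.2, 303.2] 425 [381.6 391.4  80. ]
station 0.58 [196.2, 334.8] 6592 [521.6 320.3  80. ]
vial_1 0.65 [169.7, 273.8] 188 [586.6 464.6  52. ]
vial_4 0.65 [169.7, 273.8] 188 [585.1 463.8  60. ]
label_tape 0.82 [252.9, 302.7] 442 [388.4 394.1  19. ]
slide_pack 0.77 [252.0, 345.8] 380 [391.5 289.1  22. ]
side [[-1.0, -0.04, 0.04, 517.49], [0.05, -0.5, 0.86, 1092.71], [-0.01, 0.86, 0.5, 481.92], [0.0, 0.0, 0.0, 1.0]] [[405.7050237735516, 0.0, 315.0600624364721], [0.0, 405.7050237735516, 205.5853054988692], [0.0, 0.0, 1.0]]
hatch_a_press 0.89 [197.6, 319.3] 483 [474.3 370.4  80. ]
station 0.59 [204.4, 296.8] 6593 [520.6 394.9  80. ]
vial_1 0.73 [248.3, 298.3] 310 [520.4 503.5  52. ]
vial_1 0.61 [252.5, 261.3] 523 [585.7 511.6  52. ]
vial_4 0.73 [248.3, 298.3] 310 [520.3 514.4  60. ]
vial_4 0.61 [252.5, 261.3] 523 [584.5 522.4  60. ]
label_tape 0.93 [231.0, 366.8] 612 [379.7 408.   19. ]
slide_pack 0.81 [204.1, 350.9] 320 [398.6 301.5  22. ]
```

View both.

View pics/top0.png

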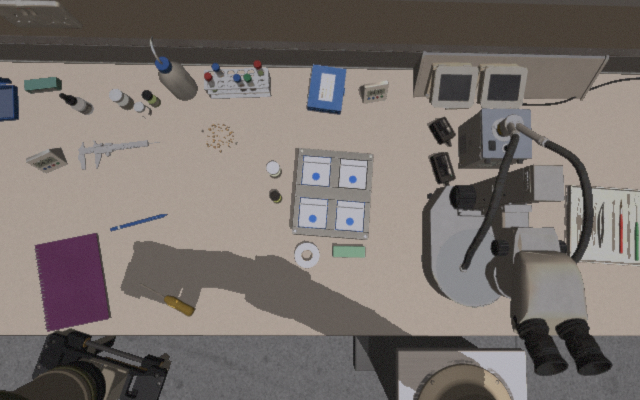

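View pics/side0.png

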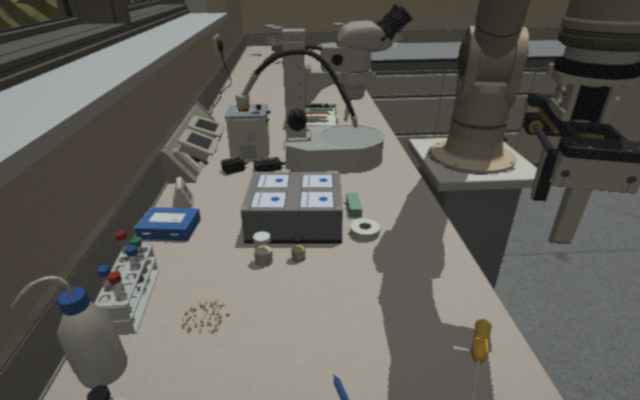

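The top view shows the box at columns 293–373, rows 150–238. Its blue dots are at about (row, col) a (218,312), b (216,350), c (176,316) and d (174,352). The vials are on the left at (168,273) and (196,275), the tape at (255,307) and the carton at (251,348). The side view agrees.

Run:
```python
from h import *
from scipy.optimize import least_squares
obs=[]
M={'a':(-1,1),'b':(-1,-1),'c':(1,1),'d':(1,-1)}
for n,(r0,r1,c0,c1),seed in(("top",(150,240,292,374),dict(a=(218,312),b=(216,350),c=(176,316),d=(174,352))),("side",(170,212,245,342),dict(a=(200,317),b=(181,320),c=(199,278),d=(182,282)))):
    p=grab_frame(n);f=p["frame"].astype(int)
    m=((f[...,2]-f[...,0]>60)).astype(np.uint8);m2=m*0;m2[r0:r1,c0:c1]=m[r0:r1,c0:c1]
    N,L,st,ce=cv2.connectedComponentsWithStats(m2)
    for i in range(1,N):
        if st[i,4]<8: continue
        px=ce[i][::-1];k=min(seed,key=lambda k:np.hypot(*(px-seed[k])))
        w=at_z(p,px,80);print(n,k,px.round(1),st[i,4],w.round(1));obs.append((n,k,w))
# layout: dots at (x0+-X, +-Y): unknown row pitch
def f(v):
    x,y,t,x0,X,Y=v;c,s=np.cos(t),np.sin(t);o=[]
    for n,k,w in obs:
        a,b=M[k];u=x0+a*X;q=b*Y
        o+=[x+c*u-s*q-w[0],y+s*u+c*q-w[1]]
    return np.array(o+[(x0)*0])
v=least_squares(lambda v:f([v[0],v[1],v[2],0,v[3],v[4]]),[500,320,0,48,41]);print(v.x.round(3),f([*v.x[:3],0,*v.x[3:]]).round(1))
```

```text
top c [176.  315.6] 43 [568.1 365.1  80. ]
top d [179.  352.3] 42 [562.2 279.8  80. ]
top a [218.1 312.1] 43 [470.5 372.1  80. ]
top b [221.  349.4] 43 [464.7 286.4  80. ]
side d [179.9 279.1] 17 [558.3 283.2  80. ]
side b [179.6 323. ] 20 [461.2 289.3  80. ]
side c [198.5 274.8] 25 [564.9 367.7  80. ]
side a [198.5 322.8] 25 [467.4 374.7  80. ]
[ 5.14661e+02  3.27292e+02 -7.00000e-02  4.88170e+01  4.27160e+01] [-1.8  1.4 -1.8  1.4 -1.6  1.2 -1.7  1.7  2.1 -2.   1.8 -1.2  1.5 -1.2
  1.5 -1.4  0. ]
```

Emit:
jog_arm([
  [[0,0,0,0,0,-0.118],[0,0,0,0,0,-0.118],[-2.72,-3,0,0,0,0],[-2.72,-3,0,0,0,0],[-2.72,-3,0,0,0,0],[-2.72,-3,0,0,0,0],[-2.72,-3,0,0,0,0],[-2.72,-3,0,0,0,0],[-2.72,-3,0,0,0,0],[-2.72,-3,0,0,0,0],[-2.72,-3,0,0,0,0],[-2.72,-3,0,0,0,0],[0,0,4,0,0,0],[0,0,4,0,0,0],[0,0,0,0,0,0],[0,0,0,0,0,0]],
], grip=0, squeeze=10)

```text
time_s: 2.8
tool_pos: [469.5, 373.2, 164.7]
orientation: [[-0.998, 0.071, 0.001], [0.071, 0.998, 0.001], [-0.001, 0.001, -1.0]]
contact_force: [0.4, 0.1, 0.1]
width: 0.5
finger_force: 0.0
```

Run:
```python
from h import *
p=grab_frame("wrist");save(p,"w1");q=grab_frame("side")
cv2.imwrite("pics/s1.png",cv2.resize(q["frame"][100:250,220:400,::-1],None,fx=4,fy=4))
K=p["mtx"];T=p["pose"];f=p["frame"].astype(int)
m=(f[...,2]-f[...,0]>60).astype(np.uint8);N,L,st,ce=cv2.connectedComponentsWithStats(m)
for i in range(1,N):
    if st[i,4]<30: continue
    u=np.array([(ce[i][0]-K[0,2])/K[0,0],(ce[i][1]-K[1,2])/K[1,1]]);r=np.hypot(*u)
    d=T[:3,:3]@np.array([np.sin(r)*u[0]/r,-np.sin(r)*u[1]/r,-np.cos(r)]);o=T[:3,3]
    print(ce[i].round(),st[i,4],(o+d*(80-o[2])/d[2]).round(1))
```

```text
[607. 169.] 223 [445.4 687.6  80. ]
[210. 213.] 296 [463.7 287.2  80. ]
[316. 213.] 342 [469.5 373.1  80. ]
```

View pics/w1.png

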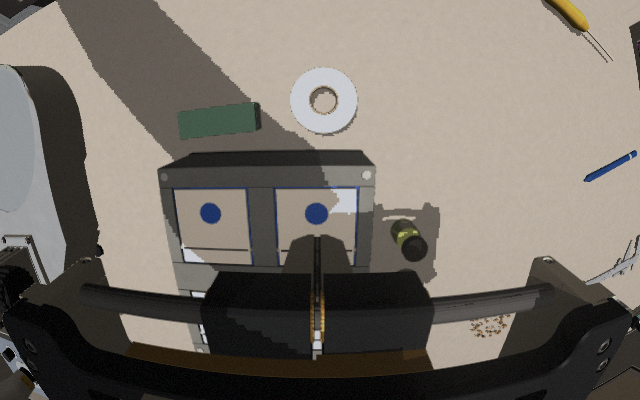

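The wrist view shows dots b (213,210) and a (213,316). They resolve to within 1 mm of the fit, and the fingertips are over dot a. I'll press a gently.

Emit:
jog_arm([
  [[0,0,3,0,0,0],[0,0,2,0,0,0],[0,0,0.6,0,0,0],[0,0,0,0,0,0],[0,0,0.15,0,0,0],[0,0,0.15,0,0,0],[0,0,0.1,0,0,0]],
])

```text
time_s: 3.78
tool_pos: [469.3, 372.9, 104.1]
orientation: [[-0.997, 0.071, 0.001], [0.071, 0.997, 0.001], [-0.001, 0.001, -1.0]]
contact_force: [-1.0, -0.6, 6.4]
width: 0.5
finger_force: 3.5
```

Emit:
jog_arm([
  [[0,0,0.1,0,0,0],[0,0,0.1,0,0,0]],
])

```text
time_s: 4.03
tool_pos: [469.4, 373.0, 103.7]
orientation: [[-0.997, 0.071, 0.001], [0.071, 0.997, 0.001], [-0.001, 0.001, -1.0]]
contact_force: [-6.2, -4.9, 31.0]
width: 1.0
finger_force: 15.7
```

Hatch a stops dead at 31 N, so it is full. Next is b.

Emit:
jog_arm([
  [[0,0,-2,0,0,0],[0,-4.3,0,0,0,0],[0,-4.3,0,0,0,0],[0,0,0,0,0,0],[0,0,1.6,0,0,0],[0,0,0,0,0,0],[0,0,0.15,0,0,0],[0,0,0.1,0,0,0],[0,0,0.05,0,0,0]],
])

```text
time_s: 5.15
tool_pos: [462.9, 288.0, 103.7]
orientation: [[-0.998, 0.07, 0.001], [0.07, 0.998, 0.001], [-0.001, 0.001, -1.0]]
contact_force: [-4.4, -1.9, 26.5]
width: 0.5
finger_force: 13.0
```

Emit:
jog_arm([
  [[0,0,0.1,0,0,0],[0,0,0.05,0,0,0]],
])

```text
time_s: 5.4
tool_pos: [462.9, 288.0, 103.5]
orientation: [[-0.998, 0.07, 0.001], [0.07, 0.998, 0.001], [-0.001, 0.001, -1.0]]
contact_force: [-8.0, -3.9, 43.8]
width: 0.7
finger_force: 22.1
```

b is full too (44 N). Next is d.

Emit:
jog_arm([
  [[0,0,-2,0,0,0],[-4.9,0,0,0,0,0],[-4.9,0,0,0,0,0],[0,0,0,0,0,0],[0,0,1.6,0,0,0],[0,0,0,0,0,0],[0,0,0.15,0,0,0],[0,0,0.05,0,0,0],[0,0,0.05,0,0,0]],
])

```text
time_s: 6.52
tool_pos: [560.6, 280.1, 102.9]
orientation: [[-0.998, 0.07, 0.0], [0.07, 0.998, 0.0], [-0.0, 0.0, -1.0]]
contact_force: [-0.5, 1.0, -0.0]
width: 0.3
finger_force: 0.0
```

Emit:
jog_arm([
  [[0,0,0.1,0,0,0],[0,0,0.1,0,0,0],[0,0,0,0,0,0]],
])

```text
time_s: 6.9
tool_pos: [560.9, 280.0, 100.7]
orientation: [[-0.997, 0.071, 0.0], [0.071, 0.997, 0.0], [-0.0, 0.0, -1.0]]
contact_force: [0.2, 0.1, 1.0]
width: 0.6
finger_force: 0.6
```

Emit:
jog_arm([
  [[0,0,0.1,0,0,0],[0,0,0.1,0,0,0],[0,0,0.1,0,0,0]],
])

```text
time_s: 7.28
tool_pos: [561.0, 280.0, 97.7]
orientation: [[-0.997, 0.071, 0.001], [0.071, 0.997, 0.0], [-0.001, 0.0, -1.0]]
contact_force: [1.2, 0.1, 3.3]
width: 0.7
finger_force: 0.8
```

d rocks freely. I'll push it open down to 20 mm, then slant toward the pivot.

Emit:
jog_arm([
  [[0,0,0.3,0,0,0],[0,0,0.3,0,0,0],[0,0,0.3,0,0,0],[0,0,0.3,0,0,0],[-0.1,0,0.3,0,0,0],[-0.1,0,0.3,0,0,0],[-0.1,0,0.3,0,0,0],[-0.1,0,0.3,0,0,0],[-0.1,0,0.3,0,0,0],[0,0,0,0,0,0]],
])

```text
time_s: 8.52
tool_pos: [565.7, 279.5, 70.3]
orientation: [[-0.997, 0.071, -0.0], [0.071, 0.997, -0.0], [0.0, -0.0, -1.0]]
contact_force: [-0.6, 0.3, 0.2]
width: 0.4
finger_force: 0.1
```

Emit:
jog_arm([
  [[-0.1,0,0.2,0,0,0],[-0.1,0,0.2,0,0,0],[0,0,0.2,0,0,0],[0,0,0.1,0,0,0],[0,0,0,0,0,0]],
])

```text
time_s: 9.15
tool_pos: [566.9, 279.6, 63.7]
orientation: [[-0.998, 0.07, -0.001], [0.07, 0.998, -0.0], [0.001, -0.0, -1.0]]
contact_force: [-3.4, -0.1, 4.9]
width: 0.4
finger_force: 2.6
```

Emit:
jog_arm([
  [[0.4,0,0,0,0,0],[0.4,0,-0.5,0,0,0],[0,0,-2,0,0,0],[0,0,-3,0,0,0],[0,0,-5,0,0,0],[0,0,-5,0,0,0],[4,4,0,0,0,0],[4,4,0,0,0,0],[4,4,0,0,0,0],[4,4,0,0,0,0],[4,4,0,0,0,0],[0,0,0,0,0,0],[0,0,0,0,0,0],[0,0,0,0,0,0]],
])

```text
time_s: 10.9
tool_pos: [375.7, 492.3, 218.7]
orientation: [[-0.997, 0.073, 0.001], [0.073, 0.997, -0.001], [-0.001, -0.001, -1.0]]
contact_force: [-0.1, 0.1, 0.7]
width: 0.7
finger_force: 0.0
```

Run:
```python
from h import *
p=grab_frame("top");q=grab_frame("side")
a=cv2.resize(p["frame"][140:270,260:390],(520,520));b=cv2.resize(q["frame"][160:260,240:380],(280*1,200))
cv2.imwrite("pics/f.png",np.hstack([a,cv2.copyMakeBorder(b,0,320,0,0,cv2.BORDER_CONSTANT)])[:,:,::-1])
print(read_state()["contact_force"])
```

```text
[-0.16582199  0.09153846  0.85853622]
```

View pics/f.png

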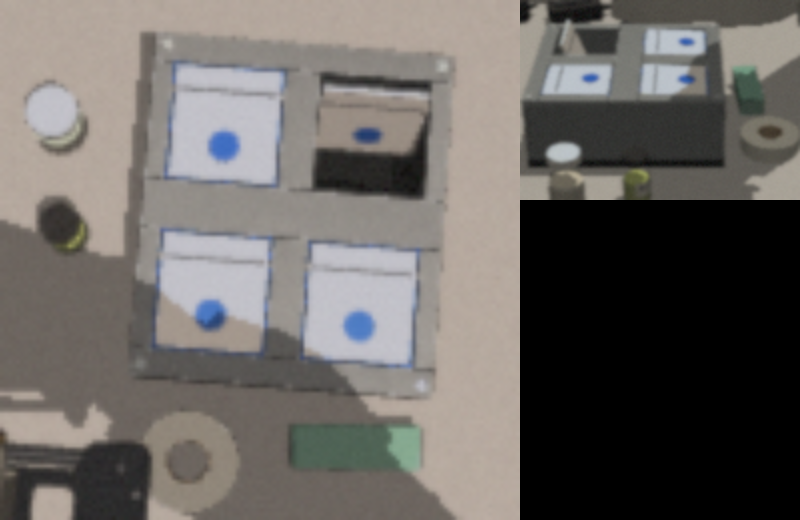

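Hatch d is tipped open, with its dot at crop (135,367), which is frame (173.75,351.75). The bystanders haven't moved. I'll check the angle from the dot's position, then hand in.

Run:
```python
from h import *
p=grab_frame("top");c=np.array([.9976,-.07,0]);piv=np.array([560.5,281.5,78])+32*c
f=p["frame"][150:200,335:372].astype(int);r,k=np.nonzero(f[...,2]-f[...,0]>35);print(len(r),r.mean()+150,k.mean()+335)
T=p["pose"];K=p["mtx"]
for t in(0,.8,.9,1.,1.1,1.2):
    w=piv-32*np.cos(t)*c+[0,0,-32*np.sin(t)]+2*np.array([-np.sin(t)*c[0],-np.sin(t)*c[1],np.cos(t)])
    q=T[:3,:3].T@(w-T[:3,3]);print(t,K[1,2]+K[1,1]*q[1]/q[2],K[0,2]-K[0,0]*q[0]/q[2])
```

```text
18 173.33333333333334 351.5
0 179.69719353186554 351.6117576855336
0.8 177.7657781059043 350.78379652583504
0.9 176.97576909850096 350.7509748077894
1.0 176.08585804346626 350.73530723849
1.1 175.10496114896802 350.73680834058234
1.2 174.04262240852287 350.7553493944052
```

```bash
python3 -c "
from rig import *
print(close_job())"
```

```text
the job is handed in; nothing more can be done
None
```

Hatch d (far row, right) was the one over the empty compartment and is now open to about 1.2 rad, its stop. Hatches a and b were full and stopped at 31 N and 44 N, c was never pressed, the vials, tape and carton look unmoved, the hand is clear, and the job is handed in, though it returned no verdict.

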